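# Lock the desiccant plug into the spectrometer

### The job

The spectrometer's desiccant port is standing open. Take the plug with the straight bar handle (not the one with the round knob, which stays where it is) out of its cork ring, line it up with the long slot in the instrument's metal deck, push it fully home until its flange lies flat on the deck, then give it a quarter turn, either way, so that its handle stands across the slot and it is locked; let go of it there.

Things in the scene. Friction and masses are not known exactly. Their poses are not given: they have to be found in the camera images.
- plug_handle (a point): Plug with a straight grey bar handle, upright and loose in a fixed cork ring (88 mm across, 30 mm high); lifts straight out. Point: centre of the bar handle, on the plug's axis; z up, x along the bar (half turn looks the same). Bar 56 long (x), 18 wide (y), 44 mm high: grip across its width, fingertips above the flange. Metal flange: 76 mm round, 6 thick, underside 28 mm below the point. 100-200 g.
- plug_foot (a point): Middle of the underside of the same plug's steel crossbar, 52 mm below the handle's centre (24 mm below the flange's underside). Same axes. The crossbar runs parallel to the bar handle, 50 mm long (x), 14 wide (y), tapering to 44 by 10 at the foot, its top 12 mm below the flange; a 14 mm round shank joins it to the flange. Hidden in the ring at the start.
- slot (a point): Slot in the aluminium deck of the fixed white spectrometer; point: its centre, on the deck's top face, 100 mm above the table. z up, x along the slot: 60 mm long (x), 24 wide (y). Deck 8 thick, hollow below: once home (handle centre 28 mm above this point) the plug turns freely, no spring or stop. Unwanted round hole 120 mm off along +x; housing, up to 168 mm above the table, starts 120 mm off along +y.
- cap_knob (a point): The other plug: same 76 mm flange but a round grey knob, 44 mm across and 44 mm high, and a round foot. It sits in the other cork ring, at least 130 mm from the first, and must be left there. Point: centre of its knob, on its axis; z up.
Things that resemble listed ones, but are neither listed nor needed, are in the scene too. Leave any turquoise or yellow look-alike of the part that bears plug_handle alone.

How it is judged:
At the end, for the whole second after the job is handed in: The bar-handled plug is in the slot: within 15 mm of the slot's centre, flange down on the deck (within 5 mm), upright within 8 degrees, and turned to within 30 degrees of crosswise to the slot (horizontal distance between plug_handle and slot below 0.015 m and z of plug_handle in the frame of slot between 0.02 and 0.033 m and angle between plug_handle's own z axis and vertical below 0.15 rad and angle between the x axis of plug_handle and the x axis of slot, either way round above 1.05 rad); the robot touches nothing.
It fails at once if the round-knobbed plug is moved from its ring (distance of cap_knob from where it was at the start of the episode above 0.02 m).
It also fails if it takes over 45 s, if anything falls off the work surface, if the arm or the gripper's body presses on something with over 40 N, if the wrist force passes 120 N, or if a joint passes its speed limit or range.

### The arm

A 7-joint arm with a two-finger parallel gripper is mounted at the origin on the work surface. World frame = base frame: x ahead of the robot, y to its left, z up, the work surface at z = 0. Lengths are in m, angles in rad, forces in N, time in s.
With the tool pointing down it reaches from about 0.425 to 0.875 m from the base axis. Payload 9.9 kg.
Tool frame: the origin (TCP) lies at the very end of the fingers, on their centre line; the grasp point (between the pads) lies 19 mm behind it; z points along the fingers, y is the line along which they close (so a half turn about z gives the same grasp; the last joint's range is limited). The gripper opens to 85 mm and grips with 20 to 120 N. Pads are 22 mm wide; open, the fingers measure 114 mm over their backs; the gripper's body (76 mm by 85 mm) begins 54 mm behind the grasp point. The pads swing forward as they close: fully open they stand 13 mm farther back than shut.
Start: joints at [1.259, 0.576, 0.025, 1.437, -0.015, 1.129, -0.057], TCP at [0.152, -0.658, 0.231] pointing down, gripper open.
Joint ranges: [-2.76, 2.76], [-0.34, 2.15], [-1.52, 1.57], [0.19, 2.46], [-1.09, 4.23], [0.17, 1.99], [-2.82, 2.82]. Speed limits (rad/s): [2.22, 2.22, 3.01, 3.01, 3.14, 3.14, 3.14].

### API

Orientations are given as a rotation vector (axis times angle).
In Python, from bench import manip, vision gives the robot as it stands.
- The arm moves only by the shell command python3 -m creep 'ROWS' [OPENING]. ROWS is JSON, a list of rows, each a list of 2 entries, a list of its own where there are three numbers: the shift along the tool's x, y, z in units of 25 mm (1.0 is 25 mm), then the turn, a rotation vector about the tool's x, y, z in units of 6 degrees (1.0 is 6 degrees). In form: [[[dx, dy, dz], [ax, ay, az]], ...]. A call has 1 to 20 rows; each row shifts and turns the commanded pose from where the row before left it, along the tool's axes as they then stand; what a row does not reach is not made up. A row lasts 1/10 s, in which the tool goes at most 50 mm and 8.59 degrees, less where a joint would pass 70% of its speed; a pose out of reach is approached as far as the arm can. A call is refused whole if a number of a shift passes 1 or a number of a turn 1, either way. A call with a gripper value outside its range is refused whole. OPENING is the opening, from 0 (shut) to 1 (fully open), set as the call begins (- or left out, the last holds). The fingers move at their own pace and stop on an object; the grip force is fixed at half the most. Time passes only in rows, so rows that do not move let the fingers close. It gives the time, the measured TCP pose, the force, the opening and the grip force at its end, in the units of the state.
- manip.get_obs(): the state, without advancing time (a new reading comes with each control period).
- vision.read_camera(name): name is "side" or "top"; returns the picture (480x640x3 uint8, red, green, blue); there is no depth.
- vision.get_calibration(name): a dict with "vertical_fov" (degrees; the focal length in pixels is half the picture's height over the tangent of half this angle, whatever the lens; pixels are square), "cx", "cy" (the principal point, pixels), "world_from_camera" (4x4, takes a point from camera to world coordinates). Camera axes: x right, y down, z forward; pixel columns grow to the right and rows downward; lengths in m; the calibration is good to about 2 mm. A picture is of the moment at which its call begins. get_calibration takes no time and is no camera call.
- manip.close_job(): hands the job in; it is judged then, once.
The state is a dict: "t": time; "joint_pos": joint angles; "dq": joint speeds; "effort": joint torques, N m; "tcp_pos": TCP position; "ee_rot": TCP orientation; "force": force on the tool from outside, world axes, zero at the start; "ft_torque": the same for the moment, N m; "finger_gap": opening from 0.0 (shut) to 1.0 (fully open); "grasp_force": force on a finger pad.
Only numpy, scipy, OpenCV 4.12 (cv2) and the standard library are available. Lean on these libraries where they do the work, as an engineer would, in place of code of your own. Each camera call takes 0.05 s, during which the arm holds its last target. There are 200 camera calls.

## Working session

There is one attempt and no reset: what is moved stays moved. The work goes in short steps, Python scripts to look and compute and a shell command to move; the robot and the scene stay as the last step left them, time stands still between calls to the robot, and variables do not carry over. Pictures are saved under pics/ and viewed, at most 10 in all, crops included, and the job is handed in when it is done.

```bash
mkdir -p pics
python3 - <<'E'
from bench import manip, vision
import cv2
for n in ("top","side"):
    im=vision.read_camera(n); cv2.imwrite(f"pics/{n}0.png",im[:,:,::-1])
    c=vision.get_calibration(n); print(n,c)
o=manip.get_obs(); print(o)
E
```

```text
top {'vertical_fov': 55.174384446289054, 'cx': 317.6192783967215, 'cy': 248.36545609449348, 'world_from_camera': array([[-0.0297769 , -0.9950275 ,  0.09504529,  0.36906985],
       [-0.99939167,  0.0313642 ,  0.0152502 , -0.06462698],
       [-0.01815539, -0.09453337, -0.99535613,  0.93310176],
       [ 0.        ,  0.        ,  0.        ,  1.        ]])}
side {'vertical_fov': 47.28893946055524, 'cx': 318.0353587043951, 'cy': 243.8210881568491, 'world_from_camera': array([[-0.98342713, -0.10985559,  0.14423186,  0.32636058],
       [-0.18108443,  0.55603157, -0.811195  ,  0.66480795],
       [ 0.00891683, -0.82386931, -0.56670967,  0.621271  ],
       [ 0.        ,  0.        ,  0.        ,  1.        ]])}
{'t': 0.1, 'joint_pos': array([ 1.25917331,  0.5764286 ,  0.02482555,  1.43779996, -0.01497541,
        1.1290065 , -0.05650312]), 'dq': array([ 8.52716363e-04, -2.63508159e-03, -7.72792025e-04, -2.28769043e-03,
        9.97207450e-05,  5.83565932e-04, -1.24373259e-03]), 'effort': array([ 6.72424518e-03, -7.67296529e+01,  2.25787126e+00, -2.86599791e+01,
        1.57842186e-02,  8.52904224e-03, -7.74642473e-06]), 'tcp_pos': array([ 0.15237686, -0.6571705 ,  0.23054996]), 'ee_rot': array([-3.11979442e+00, -3.57018117e-01,  3.90840078e-04]), 'force': array([0.82513571, 0.79899908, 0.18624596]), 'ft_torque': array([ 0.02350027,  0.01014075, -0.01777926]), 'grasp_force': 0.0, 'finger_gap': 0.9999155213865274}
```

View pics/top0.png

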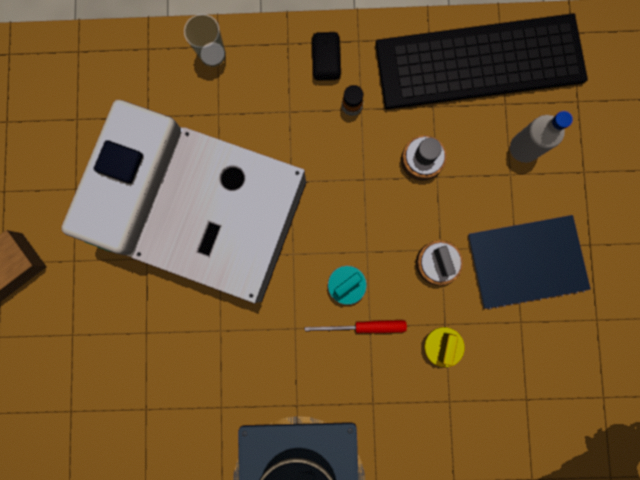

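View pics/side0.png

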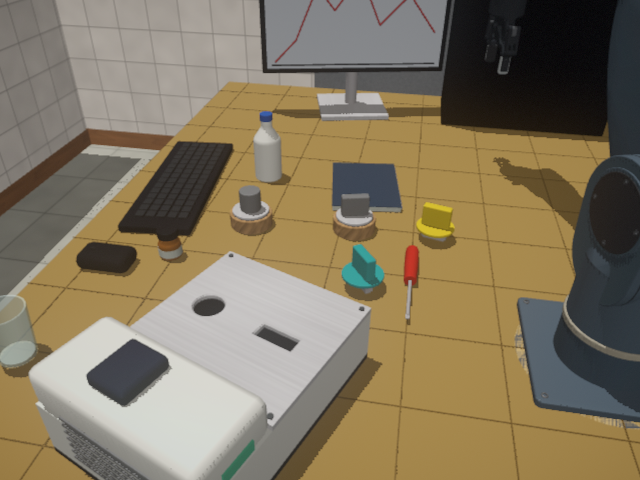

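The top view shows the slot at about (209,239), the hole at (232,178), the bar plug's flange at about (440,263) and the knob plug at (425,157). The turquoise look-alike is at (347,286) and the yellow one at (445,347). In the side view, the slot is at (277,338) and the bar plug at (355,215).

```bash
cat > h.py <<'E'
import numpy as np, cv2
from bench import manip, vision
from scipy.spatial.transform import Rotation as R
def ray(n,uv):
    c=vision.get_calibration(n); T=c["world_from_camera"]
    f=240/np.tan(np.radians(c["vertical_fov"])/2)
    uv=np.atleast_2d(uv).astype(float)
    d=np.c_[(uv[:,0]-c["cx"])/f,(uv[:,1]-c["cy"])/f,np.ones(len(uv))]@T[:3,:3].T
    return T[:3,3],d
def plane(n,uv,z):
    o,d=ray(n,uv); return o+d*((z-o[2])/d[:,2])[:,None]
def proj(n,p):
    c=vision.get_calibration(n); T=c["world_from_camera"]
    f=240/np.tan(np.radians(c["vertical_fov"])/2)
    q=(np.asarray(p)-T[:3,3])@T[:3,:3]
    return [c["cx"]+f*q[0]/q[2],c["cy"]+f*q[1]/q[2]]
def blob(mask,uv):
    "contour of mask nearest to uv"
    cs,_=cv2.findContours(mask.astype(np.uint8),cv2.RETR_EXTERNAL,cv2.CHAIN_APPROX_NONE)
    cs=[c for c in cs if cv2.contourArea(c)>25]
    c=max(cs,key=lambda c:cv2.pointPolygonTest(c,tuple(map(float,uv)),True)); return c[:,0,:]
def rect(pts):
    "centre, long-axis angle (deg), size in mm of planar points"
    (c,s,a)=cv2.minAreaRect((pts[:,:2]*1000).astype(np.float32))
    if s[0]<s[1]: a+=90; s=s[::-1]
    return np.array(c)/1000,(a+90)%180-90,s
E
python3 - <<'E'
from h import *
for n,uv in (("top",(209,239)),("side",(277,338))):
    im=cv2.imread(f"pics/{n}0.png"); g=im.max(2)
    for th in (60,90):
        c=blob(g<th,uv); print(n,"slot",th,cv2.contourArea(c),rect(plane(n,c,.1)))
im=cv2.imread("pics/top0.png").astype(int)
hsv=cv2.cvtColor(im.astype(np.uint8),cv2.COLOR_BGR2HSV)
print("handle pix",hsv[250:276:3,430:460:3,2]); print(hsv[250:276:3,430:460:3,1])
s=cv2.imread("pics/side0.png")[180:250,310:400]
t=im[225:300,400:490].astype(np.uint8)
cv2.imwrite("pics/c.png",np.hstack([cv2.resize(t,(390,390),interpolation=0),cv2.resize(s,(400,390),interpolation=0)]))
E
```

```text
top slot 60 326.0 (array([0.47323831, 0.14741283]), -21.86231231689453, (57.431488037109375, 21.694503784179688))
top slot 90 373.5 (array([0.47336978, 0.14752914]), -22.29315185546875, (59.3343505859375, 23.824642181396484))
side slot 60 149.0 (array([0.38996091, 0.2546003 ]), 68.22091674804688, (205.2270965576172, 2.4681386947631836))
side slot 90 344.5 (array([0.47312125, 0.14984755]), -21.146522521972656, (54.837379455566406, 17.86246681213379))
handle pix [[182 124  18  69 104 102 124 177 173 153]
 [170  72  17  36 101 101  99 175 175 167]
 [183  84  23  19  91 102  95 159 174 175]
 [180  99  47  13  68 103  96 125 176 174]
 [178 139  71  17  32 101 100  94 173 173]
 [179 165  82  24  19  91 100  93 155 175]
 [177 176  86  47  15  65 100  96 117 175]
 [176 175 117  73  15  34  99  95  91 168]
 [178 176 168  84  27  19  84  97 126 135]]
[[ 11  12  14  15  12  13   8   7   6 127]
 [  9  21   0  21  10  15  13   4   4  15]
 [ 10  12   0  27   8  15  11   6   3   3]
 [ 10  10  16  39  11  12  11   6   6   7]
 [  9  13  18  15  16  13  15  14   4   4]
 [  9   9  22  21  40  11  13  16   5   4]
 [  7   6  18  16  17  12  10  16   9   6]
 [  4   3   9  21  17  15  10  13  11  12]
 [  7   4   5  18  28  40  12  11  10 110]]
```

View pics/c.png

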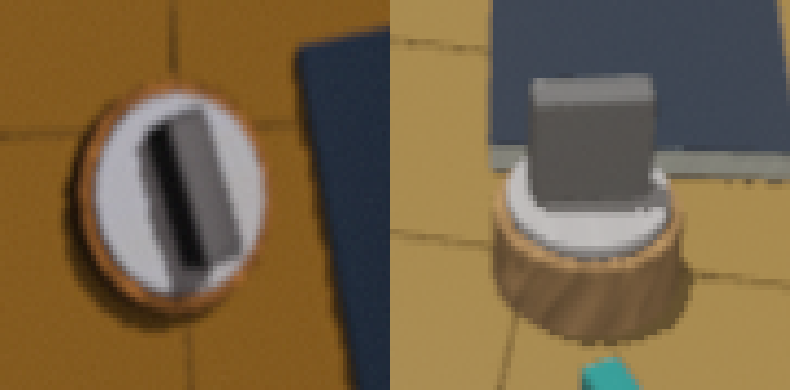

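The crop shows the bar's light grey top face on the white flange. It runs from about (444,247) to (451,278) in the top picture.

Run:
```python
from h import *
im=cv2.imread("pics/top0.png"); hsv=cv2.cvtColor(im,cv2.COLOR_BGR2HSV)
v=hsv[:,:,2]; s=hsv[:,:,1]
m=(v>80)&(v<130)&(s<45); m[:, :436]=0; m[:,461:]=0; m[:244]=0; m[281:]=0
m=cv2.morphologyEx(m.astype(np.uint8),cv2.MORPH_OPEN,np.ones((3,3)))
c=blob(m,(447,262)); print("bar top",cv2.contourArea(c),rect(plane("top",c,.080)))
m=(s<60)&(v>5); m[:,:412]=0; m[:,464:]=0
c=blob(m,(440,263)); P=plane("top",c,.036); 
print("flange",cv2.fitEllipse((P[:,:2]*1000).astype(np.float32)), cv2.minEnclosingCircle((P[:,:2]*1000).astype(np.float32)))
# side: bar top-face corners from crop
k=lambda x,y:(310+(x-390)*90/400,180+y*70/390)
p=plane("side",[k(530,80),k(652,74),k(656,98),k(534,104)],.080); print(p.mean(0),np.degrees(np.arctan2(*(p[1]-p[0])[1::-1])),p)
o=manip.get_obs(); print(R.from_rotvec(o["ee_rot"]).as_matrix())
```

```text
bar top 211.5 (array([ 0.42106329, -0.29112604]), 15.267991065979004, (55.77400207519531, 15.265868186950684))
flange ((420.9480285644531, -289.6725769042969), (74.07964324951172, 74.303466796875), 16.453763961791992) ((420.83746337890625, -289.6322021484375), 38.07815170288086)
[ 0.42083473 -0.29051906  0.08      ] -164.12649076606036 [[ 0.44963282 -0.29136511  0.08      ]
 [ 0.39598473 -0.30662036  0.08      ]
 [ 0.39237678 -0.28953877  0.08      ]
 [ 0.44534458 -0.27455198  0.08      ]]
[[ 9.74147153e-01  2.25914044e-01 -4.10662879e-04]
 [ 2.25914401e-01 -9.74146152e-01  1.39909992e-03]
 [-8.39693433e-05 -1.45570386e-03 -9.99998937e-01]]
```

```bash
python3 -m creep '[[[0.86,-0.74,0],[0,0,-0.025]],[[0.86,-0.74,0],[0,0,-0.025]],[[0.86,-0.74,0],[0,0,-0.025]],[[0.86,-0.74,0],[0,0,-0.025]],[[0.86,-0.74,0],[0,0,-0.025]],[[0.86,-0.74,0],[0,0,-0.025]],[[0.86,-0.74,0],[0,0,-0.025]],[[0.86,-0.74,0],[0,0,-0.025]],[[0.86,-0.74,0],[0,0,-0.025]],[[0.86,-0.74,0],[0,0,-0.025]],[[0.86,-0.74,0],[0,0,-0.025]],[[0.86,-0.74,0],[0,0,-0.025]],[[0.86,-0.74,0],[0,0,-0.025]],[[0.86,-0.74,0],[0,0,-0.025]],[[0.86,-0.74,0],[0,0,-0.025]],[[0.86,-0.74,0],[0,0,-0.025]],[[0,0,0],[0,0,0]],[[0,0,0],[0,0,0]],[[0,0,0],[0,0,0]]]' 1
cat >> h.py <<'E'
def go(xy,z,yaw):
    "tool-axis units (25 mm, 6 deg) from the measured pose to a tool-down pose; yaw = heading of tool x"
    o=manip.get_obs(); M=R.from_rotvec(o["ee_rot"])
    a=np.radians(yaw); G=R.from_matrix(np.array([[np.cos(a),np.sin(a),0],[np.sin(a),-np.cos(a),0],[0,0,-1]]))
    d=M.inv().apply(np.r_[xy,z]-o["tcp_pos"])/.025
    t=np.degrees((M.inv()*G).as_rotvec())/6
    print("t",o["t"],"tcp",o["tcp_pos"].round(4),"q",o["joint_pos"].round(2),"F",o["force"].round(1),"gap",round(o["finger_gap"],3),"\nshift",d.round(2),"turn",t.round(2))
E
python3 -c "
from h import *
go([.421,-.290],.045,15.5)"
```

```text
t: 2.0
tcp_pos: [0.4128, -0.2872, 0.2312]
ee_rot: [3.113, 0.42, -0.001]
force: [-0.4, 0.3, -0.2]
finger_gap: 0.998
grasp_force: 0.0
t 2.0 tcp [ 0.4128 -0.2872  0.2312] q [ 0.57  0.32 -0.08  1.88  0.03  0.94 -0.82] F [-0.4  0.3 -0.2] gap 0.998 
shift [0.29 0.2  7.45] turn [ 0.    0.01 -0.02]
```

```bash
python3 -m creep '[[[0.15,0.1,0.6],[0,0,0]],[[0.14,0.1,0.9],[0,0,0]],[[0,0,0.95],[0,0,0]],[[0,0,0.95],[0,0,0]],[[0,0,0.95],[0,0,0]],[[0,0,0.9],[0,0,0]],[[0,0,0.9],[0,0,0]],[[0,0,0.7],[0,0,0]],[[0,0,0.4],[0,0,0]],[[0,0,0.2],[0,0,0]],[[0,0,0],[0,0,0]],[[0,0,0],[0,0,0]],[[0,0,0],[0,0,0]]]'
python3 -c "
from h import *
go([.421,-.290],.045,15.5)"
```

```text
t: 3.3
tcp_pos: [0.4222, -0.2896, 0.0458]
ee_rot: [3.112, 0.422, 0.002]
force: [-0.2, -0.8, -0.0]
finger_gap: 0.999
grasp_force: 0.0
t 3.3 tcp [ 0.4222 -0.2896  0.0458] q [ 0.55  0.59 -0.06  2.07  0.07  0.48 -0.87] F [-0.2 -0.8 -0. ] gap 0.999 
shift [-0.05  0.    0.03] turn [ 0.01 -0.01 -0.01]
```

```bash
python3 -m creep '[[[0,0,0],[0,0,0]],[[0,0,0],[0,0,0]],[[0,0,0],[0,0,0]],[[0,0,0],[0,0,0]],[[0,0,0],[0,0,0]],[[0,0,0],[0,0,0]],[[0,0,0],[0,0,0]],[[0,0,0],[0,0,0]],[[0,0,0],[0,0,0]],[[0,0,0],[0,0,0]],[[0,0,0],[0,0,0]],[[0,0,0],[0,0,0]]]' 0
python3 - <<'E'
from h import *
for n in ("top","side"): cv2.imwrite(f"pics/{n}1.png",vision.read_camera(n)[:,:,::-1])
E
```

```text
t: 4.5
tcp_pos: [0.4219, -0.2894, 0.0453]
ee_rot: [3.113, 0.422, 0.001]
force: [-0.8, -0.1, 5.5]
finger_gap: 0.204
grasp_force: 58.9
```

View pics/side1.png

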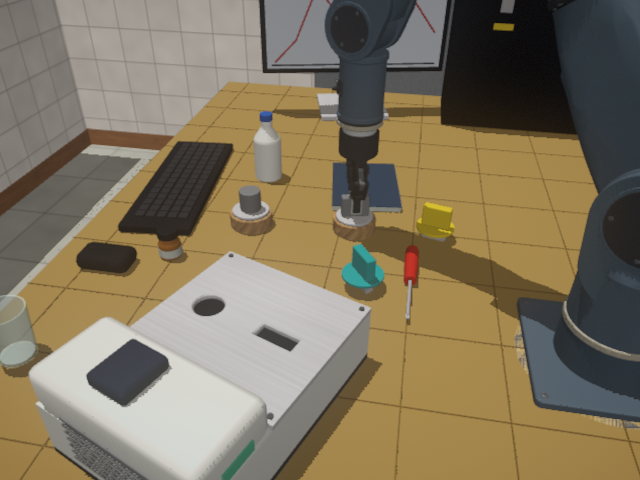

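The side view shows the fingers closed on the bar at about (355,200), with the plug still in its ring. The opening of 0.204 is about 17 mm, which matches the bar. Next I'll lift it and carry it over.

```bash
python3 -m creep '[[[0,0,-0.3],[0,0,0]],[[0,0,-0.6],[0,0,0]],[[0,0,-0.9],[0,0,0]],[[0,0,-1],[0,0,0]],[[0.2,0.05,-1],[0,0,0]],[[0.4,0.1,-1],[0,0,0]],[[0.5,0.15,-1],[0,0,0]],[[0.5,0.15,-0.8],[0,0,0]],[[0.4,0.1,-0.4],[0,0,0]],[[0,0,0],[0,0,0]],[[0,0,0],[0,0,0]]]'
python3 -c "
from h import *
go([.473,.1485],.22,15.5)"
```

```text
t: 5.7
tcp_pos: [0.4728, -0.2889, 0.2195]
ee_rot: [-3.112, -0.423, 0.002]
force: [-0.6, -0.8, -2.3]
finger_gap: 0.202
grasp_force: 58.6
t 5.7 tcp [ 0.4728 -0.2889  0.2195] q [ 0.52  0.41 -0.08  1.78  0.04  0.96 -0.88] F [-0.6 -0.8 -2.3] gap 0.202 
shift [ 4.670e+00 -1.686e+01 -1.000e-02] turn [-0.01  0.01 -0.01]
```

```bash
python3 -m creep '[[[0.15,-0.5,0],[0,0,0]],[[0.25,-0.9,0],[0,0,0]],[[0.25,-0.9,0],[0,0,0]],[[0.25,-0.9,0],[0,0,0]],[[0.25,-0.9,0],[0,0,0]],[[0.25,-0.9,0],[0,0,0]],[[0.25,-0.9,0],[0,0,0]],[[0.25,-0.9,0],[0,0,0]],[[0.25,-0.9,0],[0,0,0]],[[0.25,-0.9,0],[0,0,0]],[[0.25,-0.9,0],[0,0,0]],[[0.25,-0.9,0],[0,0,0]],[[0.25,-0.9,0],[0,0,0]],[[0.25,-0.9,0],[0,0,0]],[[0.25,-0.9,0],[0,0,0]],[[0.25,-0.9,0],[0,0,0]],[[0.25,-0.9,0],[0,0,0]],[[0.25,-0.9,0],[0,0,0]],[[0.25,-0.9,0],[0,0,0]],[[0,0,0],[0,0,0]]]'
python3 -m creep '[[[0,0,0],[0,0,0.5]],[[0,0,0],[0,0,0.9]],[[0,0,0],[0,0,0.9]],[[0,0,0],[0,0,0.9]],[[0,0,0],[0,0,0.9]],[[0,0,0],[0,0,0.9]],[[0,0,0],[0,0,0.8]],[[0,0,0],[0,0,0.4]],[[0,0,0],[0,0,0]],[[0,0,0],[0,0,0]],[[0,0,0],[0,0,0]]]'
python3 - <<'E'
from h import *
go([.473,.1485],.22,-21.8)
for n in ("top","side"): cv2.imwrite(f"pics/{n}2.png",vision.read_camera(n)[:,:,::-1])
t=cv2.imread("pics/top2.png")[140:330,100:340]; s=cv2.imread("pics/side2.png")[110:430,60:420]
cv2.imwrite("pics/c2.png",np.hstack([cv2.resize(t,(440,348)),cv2.resize(s,(360,348))]))
E
```

```text
t: 7.7
tcp_pos: [0.4728, 0.1479, 0.2194]
ee_rot: [-3.111, -0.43, 0.002]
force: [0.0, -0.1, -1.3]
finger_gap: 0.2
grasp_force: 58.6
t: 8.8
tcp_pos: [0.474, 0.144, 0.2199]
ee_rot: [3.085, -0.591, -0.001]
force: [0.9, -0.3, -0.7]
finger_gap: 0.2
grasp_force: 58.6
t 8.8 tcp [0.474  0.144  0.2199] q [-0.34  0.32 -0.06  1.91  0.03  0.9  -2.37] F [ 0.9 -0.3 -0.7] gap 0.2 
shift [-0.11 -0.15 -0.01] turn [0.   0.   0.02]
```

View pics/c2.png

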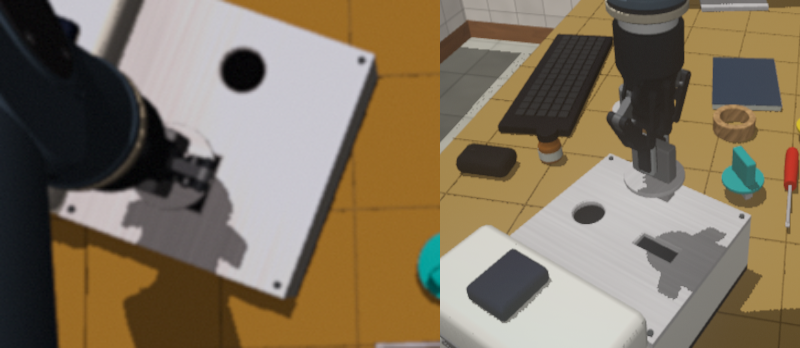

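The plug hangs upright in the grip above the slot. Its flange is at crop (655,178) in the side view, the slot shows below it at (655,248), and its ring is empty. I'll correct by 4 mm and go down to just above the deck.

```bash
python3 -m creep '[[[-0.05,-0.15,0.2],[0,0,0.02]],[[0,0,0.5],[0,0,0]],[[0,0,0.7],[0,0,0]],[[0,0,0.7],[0,0,0]],[[0,0,0.6],[0,0,0]],[[0,0,0.3],[0,0,0]],[[0,0,0.1],[0,0,0]],[[0,0,0],[0,0,0]],[[0,0,0],[0,0,0]],[[0,0,0],[0,0,0]]]'
python3 - <<'E'
from h import *
go([.4743,.148],.1153,-21.8)
for n in ("side",): cv2.imwrite(f"pics/{n}3.png",vision.read_camera(n)[:,:,::-1])
s=cv2.imread("pics/side3.png")[230:400,190:390]
cv2.imwrite("pics/c3.png",cv2.resize(s,(700,595)))
E
```

```text
t: 9.9
tcp_pos: [0.4751, 0.1483, 0.1431]
ee_rot: [-3.084, 0.596, -0.002]
force: [0.5, -0.1, -0.8]
finger_gap: 0.201
grasp_force: 58.6
t 9.9 tcp [0.4751 0.1483 0.1431] q [-0.35  0.42 -0.06  2.01  0.04  0.71 -2.39] F [ 0.5 -0.1 -0.8] gap 0.201 
shift [-0.02  0.02  1.11] turn [-0.01 -0.01 -0.01]
```

View pics/c3.png

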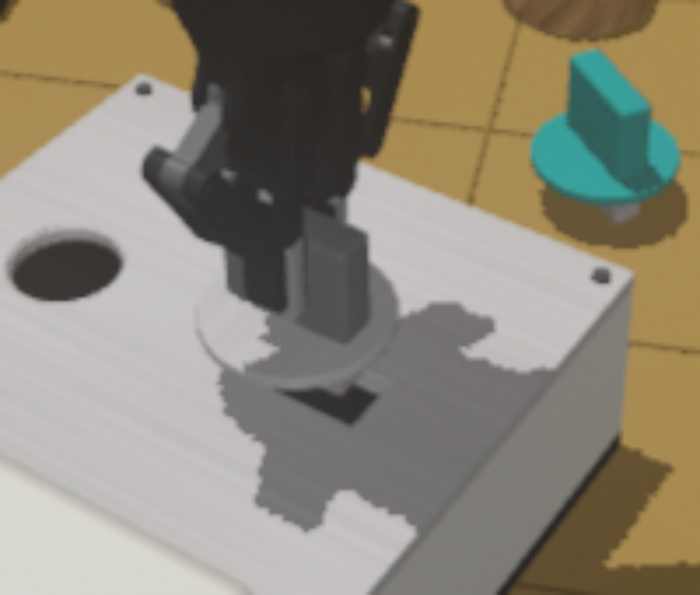

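The flange is at crop (298,322), above the slot, whose open end shows at (350,400). The bar runs parallel to the slot and the foot is just above it. I'll lower it gently.

```bash
python3 -c "
from h import *
print(plane('side',[(275.1,322)],.1308))"
python3 -m creep '[[[0,0,0.1],[0,0,0]],[[0,0,0.1],[0,0,0]],[[0,0,0.1],[0,0,0]],[[0,0,0.1],[0,0,0]],[[0,0,0],[0,0,0]],[[0,0,0],[0,0,0]]]'
```

```text
[[0.47358703 0.15084267 0.1308    ]]
t: 10.55
tcp_pos: [0.4746, 0.1481, 0.1324]
ee_rot: [3.084, -0.596, -0.0]
force: [0.6, -0.6, -1.7]
finger_gap: 0.203
grasp_force: 58.6
```

```bash
python3 -m creep '[[[0,0,0.1],[0,0,0]],[[0,0,0.12],[0,0,0]],[[0,0,0.12],[0,0,0]],[[0,0,0.12],[0,0,0]],[[0,0,0.1],[0,0,0]],[[0,0,0.06],[0,0,0]],[[0,0,0.04],[0,0,0]],[[0,0,0.02],[0,0,0]],[[0,0,0],[0,0,0]],[[0,0,0],[0,0,0]],[[0,0,0],[0,0,0]]]'
```

```text
t: 11.65
tcp_pos: [0.4747, 0.1482, 0.1156]
ee_rot: [-3.084, 0.596, -0.0]
force: [0.3, -0.7, -1.1]
finger_gap: 0.198
grasp_force: 58.6
```

```bash
python3 -m creep '[[[0,0,0.04],[0,0,0]],[[0,0,0],[0,0,0]],[[0,0,0],[0,0,0]]]'; python3 -m creep '[[[0,0,0.04],[0,0,0]],[[0,0,0],[0,0,0]],[[0,0,0],[0,0,0]]]'
```

```text
t: 11.95
tcp_pos: [0.4748, 0.1482, 0.1152]
ee_rot: [-3.084, 0.596, -0.001]
force: [-2.7, -0.7, 8.3]
finger_gap: 0.2
grasp_force: 60.0
t: 12.25
tcp_pos: [0.4748, 0.1482, 0.1152]
ee_rot: [-3.084, 0.596, -0.002]
force: [-6.2, -1.7, 22.7]
finger_gap: 0.202
grasp_force: 62.1
```

Flange contact shows at z = 0.1152, as predicted. I'll ease the push a little and make the quarter turn, the way the last joint has room.

```bash
python3 -m creep '[[[0,0,-0.06],[0,0,0]],[[0,0,0],[0,0,-0.3]],[[0,0,0],[0,0,-0.7]],[[0,0,0],[0,0,-0.9]],[[0,0,0],[0,0,-0.9]],[[0,0,0],[0,0,-0.9]],[[0,0,0],[0,0,-0.9]],[[0,0,0],[0,0,-0.9]],[[0,0,0],[0,0,-0.9]],[[0,0,0],[0,0,-0.9]],[[0,0,0],[0,0,-0.9]],[[0,0,0],[0,0,-0.9]],[[0,0,0],[0,0,-0.9]],[[0,0,0],[0,0,-0.9]],[[0,0,0],[0,0,-0.9]],[[0,0,0],[0,0,-0.9]],[[0,0,0],[0,0,-0.9]],[[0,0,0],[0,0,-0.9]],[[0,0,0],[0,0,-0.5]],[[0,0,0],[0,0,0]]]'
python3 -m creep '[[[0,0,0],[0,0,0]],[[0,0,0],[0,0,0]],[[0,0,0],[0,0,0]]]'
python3 - <<'E'
from h import *
go([.4743,.148],.1153,68)
cv2.imwrite("pics/side4.png",vision.read_camera("side")[:,:,::-1])
s=cv2.imread("pics/side4.png")[230:400,190:390]
cv2.imwrite("pics/c4.png",cv2.resize(s,(700,595)))
E
```

```text
t: 14.25
tcp_pos: [0.4752, 0.1483, 0.1152]
ee_rot: [-2.601, -1.762, -0.002]
force: [-0.1, 0.1, 4.3]
finger_gap: 0.206
grasp_force: 59.5
t: 14.55
tcp_pos: [0.4752, 0.1483, 0.1152]
ee_rot: [2.603, 1.759, 0.001]
force: [1.2, -0.4, 4.8]
finger_gap: 0.201
grasp_force: 59.5
t 14.55 tcp [0.4752 0.1483 0.1152] q [-0.04  0.5  -0.52  2.03  0.37  0.7  -1.17] F [ 1.2 -0.4  4.8] gap 0.201 
shift [-0.03 -0.03 -0.  ] turn [ 0.01 -0.01  0.02]
```

View pics/c4.png

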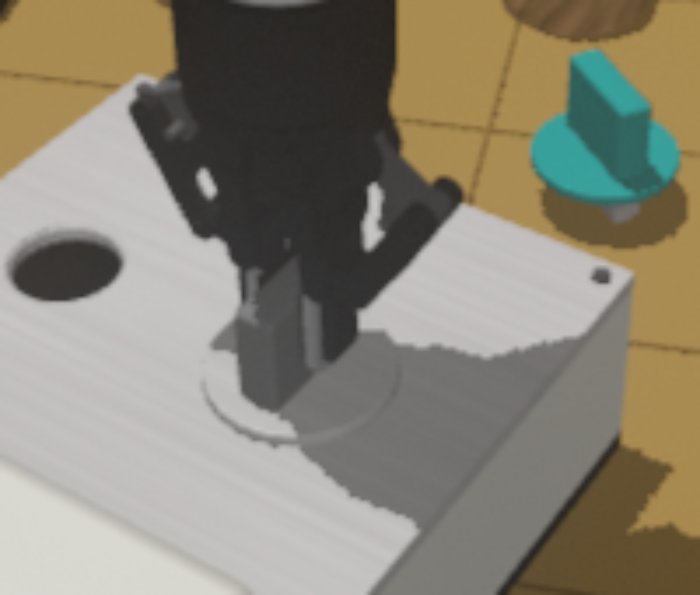

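The flange lies flat on the deck around crop (300,375), and the handle stands across the slot. Now I'll release and rise straight up.

```bash
python3 -m creep '[[[0,0,0],[0,0,0]],[[0,0,0],[0,0,0]],[[0,0,0],[0,0,0]],[[0,0,0],[0,0,0]],[[0,0,0],[0,0,0]],[[0,0,0],[0,0,0]],[[0,0,0],[0,0,0]],[[0,0,0],[0,0,0]],[[0,0,0],[0,0,0]],[[0,0,0],[0,0,0]]]' 0.8
python3 -m creep '[[[0,0,-0.2],[0,0,0]],[[0,0,-0.4],[0,0,0]],[[0,0,-0.7],[0,0,0]],[[0,0,-0.8],[0,0,0]],[[0,0,-0.8],[0,0,0]],[[0,0,-0.8],[0,0,0]],[[0,0,-0.8],[0,0,0]],[[0,0,-0.5],[0,0,0]],[[0,0,0],[0,0,0]],[[0,0,0],[0,0,0]],[[0,0,0],[0,0,0]],[[0,0,0],[0,0,0]]]'
python3 - <<'E'
from h import *
for n in ("side",): cv2.imwrite(f"pics/{n}5.png",vision.read_camera(n)[:,:,::-1])
E
```

```text
t: 15.6
tcp_pos: [0.4746, 0.1481, 0.1151]
ee_rot: [-2.602, -1.76, 0.0]
force: [1.0, -0.7, 0.7]
finger_gap: 0.799
grasp_force: 0.0
t: 16.8
tcp_pos: [0.4743, 0.148, 0.2392]
ee_rot: [-2.602, -1.76, 0.002]
force: [-0.0, -0.1, -0.5]
finger_gap: 0.803
grasp_force: 0.0
```

View pics/side5.png

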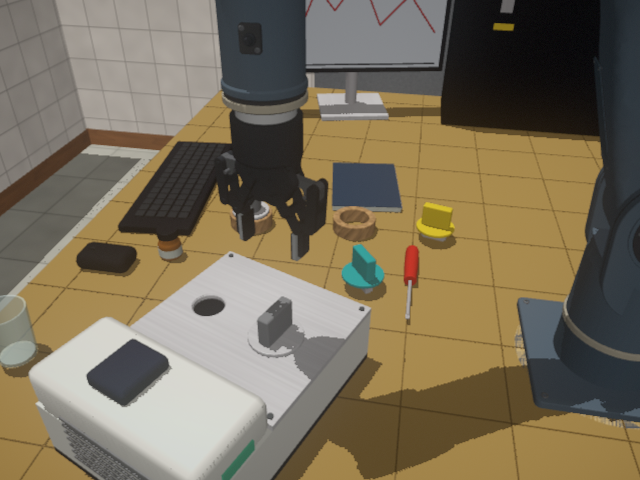

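The plug sits flat in the deck at (275,325) with its bar across the slot. The gripper is clear of it, and the knob plug is still in its ring at (252,213).

```bash
python3 -c "
from bench import manip
print(manip.close_job())"
```

```text
the job is handed in; nothing more can be done
None
```

I pushed the bar-handled plug fully home in the slot, gave it a quarter turn so its handle stands across the slot, released it and handed the job in at about 17 s of the 45 s; the judge's verdict was not returned.

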